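# Start the blue paint jar's lid on its thread

## Task

The lid of the blue paint jar was put on askew of its thread and sits too high. Turn it backward (anticlockwise seen from above) until it drops into the thread, then forward (clockwise) until it is fully home against its stop, and let go. Leave the yellow jar's lid, which is already closed, and the ink bottle as they are.

Things in the scene. Friction and masses are not known exactly. Their poses are not given: they have to be found in the camera images.
- blue_jar: Blue paint jar, 80 mm across, 46 mm high to its shoulder, fixed in a square wooden foot (100 x 100 x 18 mm); it cannot turn. Origin at the centre of its underside, on the bench; z up along the thread axis; x points at the white dash. On the shoulder stands a white neck, 52 mm across the thread, top at 63 mm. The right-hand two-start thread is loose: 2 mm play in height, 2.5 mm sideways.
- blue_jar_dash (a point): One of two white dashes on the blue jar's shoulder (35 mm either side of the axis, 46 mm high; their line is parallel to two sides of the square foot). With the bar lined up with them, within 14 degrees either way, the lugs are over the gaps in the thread: a free lid falls about 8 mm, a held lid moves down freely. A solid stop lets the bar go at most 14 degrees anticlockwise past them.
- blue_jar_dot (a point): One of two red dots on the same shoulder, 70 degrees clockwise (from above) of the dashes: the bar points at them when the lid is home. A solid stop lets the bar go no further clockwise, lid high or low. Turned clockwise from dashes to dots the dropped lid sinks a further 3.5 mm (2.9 mm per radian); high on the thread it climbs as much when turned anticlockwise.
- blue_lid: Loose black screw lid on the blue jar, 64 mm across, 50 to 85 g. Origin on its axis at the skirt's lower edge, z up. Flat top at 22 mm; on it an upright grip bar 48 mm long (x), 14 mm wide (y), 28 mm high, same both ways round, white line on top, lugs under its ends. Starts with bar 40 to 62 degrees clockwise of the dashes. Origin height: start 57 to 58 mm, dropped at the dashes 50, home 46.5.
- yellow_jar: Yellow paint jar of the same make, also fixed in a wooden foot on the bench; origin at the centre of its underside. Bystander.
- yellow_lid: Black lid of the same make, screwed home on the yellow jar and not to be touched. Origin as on the blue jar's lid.
- ink_bottle: White ink bottle with a ribbed black cap, 49 mm across and 87 mm high, standing on the bench; origin at the centre of its underside. Bystander.
Not all that is in view belongs to the job. Leave any orange look-alike of the blue_lid alone.

How it is judged (in metres and radians):
On the way:
1. the lid, turned back to the white dashes, has dropped into the thread of the blue jar (z of blue_lid in the frame of blue_jar below 0.0525 m and horizontal distance between blue_lid and blue_jar below 0.008 m and angle between the x axis of blue_lid and the x axis of blue_jar, either way round below 0.45 rad), for 0.1 s.
At the end, for the whole second after the job is handed in: The blue jar's lid is on its thread, level (within 7 degrees), sunk to within 2.5 mm of its lowest place, its bar turned clockwise to within 12 degrees of the red dots, at rest and released (z of blue_lid in the frame of blue_jar below 0.049 m and horizontal distance between blue_lid and blue_jar below 0.008 m and angle between the x axis of blue_lid and the x axis of blue_jar, either way round above 1 rad and angle between blue_lid's own z axis and vertical below 0.12 rad and linear speed of blue_lid below 0.02 m/s); the robot touches nothing.
It fails at once if the yellow jar's lid is moved or turned (distance of yellow_lid from where it was at the start of the episode above 0.01 m or angle between the x axis of yellow_lid and the x axis of yellow_jar, either way round below 0.95 rad).
It fails at once if the ink bottle is knocked or shifted (distance of ink_bottle from where it was at the start of the episode above 0.03 m or angle between ink_bottle's own z axis and vertical above 0.3 rad).
It also fails if it takes over 38 s, if anything falls off the work surface, if the arm or the gripper's body presses on something with over 40 N, if the wrist force passes 120 N, or if a joint passes its speed limit or range.

## Robot

A 6-joint arm with a two-finger parallel gripper is mounted at the origin on the work surface; the furniture and walls round the work are solid. World frame = base frame: x ahead of the robot, y to its left, z up, the work surface at z = 0. Lengths are in mm, angles in degrees, forces in N, time in s.
With the tool pointing down it reaches from about 300 to 850 mm from the base axis. Payload 4.2 kg.
Tool frame: the origin (TCP) lies midway between the tips of the shut fingers; the grasp point (between the pads) lies env.hold_point_z behind it (env.hold_point_z is the distance from the TCP to the grasp point, in mm); z points along the fingers, y is the line along which they close (so a half turn about z gives the same grasp; the last joint's range is limited). The gripper opens to 91 mm and grips with 3 to 60 N. Pads are 32 mm wide; open, the fingers measure 118 mm over their backs; the gripper's body (76 mm by 178 mm) begins 60 mm behind the grasp point.
Start: joints at [-71.734, 18.312, 89.639, -0, 72.044, -1.146], TCP at [191.108, -542.329, 213.976] pointing down, gripper open.
Joint ranges: [-177.97, 177.97], [-48.28, 115.42], [12.27, 149.76], [-77.06, 257.06], [2.81, 150.46], [-146.56, 146.56]. Speed limits (degrees/s): [147.25, 147.25, 180, 180, 180, 180].

## Interface

Orientations are given as [roll, pitch, yaw] about the fixed x, y, z axes, in that order (R = Rz(yaw) Ry(pitch) Rx(roll)).
In Python, from workcell import env, viewer, spotter gives the robot as it stands.
- The arm moves only by the tool apply_moves, never from a script. Its arguments are lists of equal length, an entry for each row: "delta_pos": the shift along the world's x, y, z normalised to -1 to 1, where 1 is 120 mm, a list of three; "rot": the turn, a rotation vector about the world's x, y, z normalised to -1 to 1, where 1 is 1.5 rad, a list of three; "hand": the opening, from 0 (shut) to 1 (fully open). A call has 1 to 10 rows; each row is the pose to reach, as a shift and turn from the pose commanded when the call began; what a row does not reach only later rows make up. A row lasts 1/12 s, in which the tool goes at most 41.7 mm and 7.16 degrees, less where a joint would pass 70% of its speed; a pose out of reach is approached as far as the arm can. A call with a number of a shift or a turn outside -1 to 1 is refused whole. A call with a gripper value outside its range is refused whole. The fingers move at their own pace and stop on an object; "newtons" is the grip in N (left out, the last holds). Time passes only in rows, so rows that repeat a pose let the fingers close. It gives the time, the measured TCP pose, the force, the opening and the grip force at its end, in the units of the state.
- env.state(): the state, without advancing time (a new reading comes with each control period).
- viewer.grab_frame(name): name is "side" or "top"; returns a dict with "pixels" (420x560x3 uint8, red, green, blue), "camera_matrix" (3x3 intrinsics, pixels), "k1" (the pictures are not rectified: a ray, as slopes to the right and down, at radius r is drawn at 1 + k1 r^2 times it, then the intrinsics apply), "R" (3x3) and "t" (3): a world point X has camera coordinates R X + t. Camera axes: x right, y down, z forward; pixel columns grow to the right and rows downward; lengths in mm; the calibration is good to about 2 mm. A picture is of the moment at which its call begins. There is no depth.
- env.job_done(): hands the job in; it is judged then, once.
Trained networks look in a picture, given as the dict that the camera call returned (one of the last four; its "shot" number tells which), for a name from the list of things; names that differ only in an ending like _2 or _b are one class to them, and where a whole thing is asked for, a point or a joint stands for the part that bears it (a point fixed in the world has none). Each returns a list of dicts, best first, with "score" (0 to 1); they miss things now and then, are a little off and sometimes report something else, mostly with a low value. They report only what shows in the picture. A call takes as long as a camera call. They do not tell look-alikes from the thing itself.
- spotter.trace(picture, query): "mask" (420x560 bool, what is visible of it) and "box" ([centre column, centre row, width, height] in pixels, round what is visible of it).
- spotter.landmark_of(picture, query): "position" ([column, row] in pixels: a listed point, or the origin of a listed thing).
The state is a dict: "time_s": time; "qpos": joint angles; "qvel": joint speeds; "effort": joint torques, N m; "ee_pos": TCP position; "ee_rot": TCP orientation; "force": force on the tool from outside, world axes, zero at the start; "torque": the same for the moment, N m; "gripper_width": finger opening in mm; "gripper_force": force on a finger pad.
Only numpy, scipy, OpenCV 4.12 (cv2) and the standard library are available. Lean on these libraries where they do the work, as an engineer would, in place of code of your own. Each camera call takes 0.05 s, during which the arm holds its last target. There are 200 camera calls.

## Working session

There is one attempt and no reset: what is moved stays moved. The work goes in short steps, Python scripts to look and compute and a tool call to move; the robot and the scene stay as the last step left them, time stands still between calls to the robot, and variables do not carry over. Pictures are saved under pics/ and viewed, at most 10 in all, crops included, and the job is handed in when it is done.

Besides the shell and the picture viewer there is one more tool, called after "Call:" as name(argument=value, ...), one argument or row to a line, values as JSON. apply_moves: Moves the arm, as the interface text tells. Its arguments: {"type":"object","properties":{"delta_pos":{"type":"array"},"rot":{"type":"array"},"hand":{"type":"array"},"newtons":{"type":"number"}},"required":["delta_pos","rot","hand"]}

```bash
mkdir -p pics; cat > h.py <<'E'
import numpy as np, cv2
from workcell import env, viewer, spotter
def ray(p,uv):
    K=np.array(p["camera_matrix"]);R=np.array(p["R"]);t=np.array(p["t"])
    x,y=(uv[0]-K[0,2])/K[0,0],(uv[1]-K[1,2])/K[1,1]
    rd=np.hypot(x,y);r=rd
    for _ in range(20): r=rd/(1+p["k1"]*r*r)
    s=r/rd if rd>0 else 1
    d=R.T@np.array([x*s,y*s,1]);return -R.T@t,d
def at_z(p,uv,z):
    c,d=ray(p,uv);return c+d*(z-c[2])/d[2]
def proj(p,X):
    c=np.array(p["R"])@np.array(X)+np.array(p["t"]);x,y=c[0]/c[2],c[1]/c[2];f=1+p["k1"]*(x*x+y*y)
    K=np.array(p["camera_matrix"]);return np.array([K[0,0]*x*f+K[0,2],K[1,1]*y*f+K[1,2]])
def tri(p,a,q,b):
    c1,d1=ray(p,a);c2,d2=ray(q,b);A=np.stack([d1,-d2],1);s=np.linalg.lstsq(A,c2-c1,rcond=None)[0]
    return (c1+d1*s[0]+c2+d2*s[1])/2, np.linalg.norm(c1+d1*s[0]-c2-d2*s[1])
def save(n,im): cv2.imwrite("pics/"+n,cv2.cvtColor(np.ascontiguousarray(im),cv2.COLOR_RGB2BGR))
E
python3 - <<'E'
from h import *
print(env.state(),env.hold_point_z)
P={n:viewer.grab_frame(n) for n in("side","top")}
for n,p in P.items():
    save(n+"0.png",p["pixels"])
    R=np.array(p["R"]);print(n,"cam",-R.T@np.array(p["t"]),R[2])
    for q in("blue_jar","blue_lid","blue_jar_dash","blue_jar_dot","yellow_jar","yellow_lid","ink_bottle"):
        z={"blue_jar":0,"blue_lid":57.5,"blue_jar_dash":46,"blue_jar_dot":46,"yellow_lid":46.5}.get(q,0)
        print(n,q,[(np.round(r["position"],1),round(r["score"],2),at_z(p,r["position"],z).round()) for r in spotter.landmark_of(p,q)])
E
```

```text
{'time_s': 0.0, 'qpos': array([-7.17349682e+01,  1.83538475e+01,  8.97066913e+01, -1.76712587e-03,
        7.20438270e+01, -1.14646182e+00]), 'qvel': array([-0.00485167, -0.02311199,  0.01348163, -0.01068769,  0.04481059,
       -0.01648741]), 'effort': array([ 2.86058530e-04, -4.12453973e+01, -2.31976014e+01,  7.27827195e-02,
        4.56957298e-02, -1.29429272e-04]), 'ee_pos': array([ 190.92904183, -541.83880158,  213.0962335 ]), 'ee_rot': array([-1.79895622e+02, -4.08447604e-04,  1.94120396e+01]), 'force': array([ 0.06812087, -0.00244553, -0.70308738]), 'torque': array([-0.01885769,  0.02787436, -0.02679272]), 'gripper_force': 0.0, 'gripper_width': 91.08841432267619} 18.8
side cam [612.89452529 589.18634222 611.43253464] [-0.12215429 -0.75025386 -0.64976724]
side blue_jar [(array([272.9, 247.9]), 0.69, array([522.,  28.,   0.]))]
side blue_lid [(array([269.2, 231.4]), 0.96, array([531.,  33.,  58.])), (array([240.8, 159.2]), 0.96, array([ 562., -245.,   58.]))]
side blue_jar_dash [(array([252. , 240.2]), 0.67, array([568.,  41.,  46.]))]
side blue_jar_dot []
side yellow_jar [(arra
[... 173 characters left out ...]
4.,  46.]))]
side ink_bottle []
top cam [364.27039474 -45.93968626 923.00662238] [ 0.16050166 -0.02160607 -0.98679907]
top blue_jar [(array([247.6, 203.2]), 0.93, array([522.,  26.,   0.]))]
top blue_lid [(array([384.6, 189.6]), 0.75, array([ 549., -300.,   58.])), (array([244.6, 199.5]), 0.7, array([521.,  28.,  58.]))]
top blue_jar_dash [(array([242.2, 182.1]), 0.61, array([565.,  36.,  46.]))]
top blue_jar_dot [(array([257.6, 189.9]), 0.81, array([546.,  -1.,  46.]))]
top yellow_jar [(array([180.2, 212. ]), 0.95, array([498., 191.,   0.]))]
top yellow_lid [(array([177.5, 210.9]), 0.66, array([494., 186.,  46.]))]
top ink_bottle [(array([388.2, 245.9]), 0.61, array([ 420., -321.,    0.]))]
```

```bash
python3 - <<'E'
from h import *
a=cv2.imread("pics/top0.png")
b=cv2.imread("pics/side0.png")
cv2.imwrite("pics/both.png",np.vstack([np.hstack([cv2.resize(a[130:270,130:430],(400,187)),cv2.resize(b[130:340,180:380],(400,420))[:187]])]) if 0 else np.hstack([cv2.resize(a,(400,300)),cv2.resize(b,(400,300))]))
cv2.imwrite("pics/crop.png",np.hstack([cv2.resize(a[150:250,195:295],(400,400),interpolation=2),cv2.resize(b[190:290,220:320],(400,400),interpolation=2)]))
E
```

```text
(no output)
```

View pics/both.png

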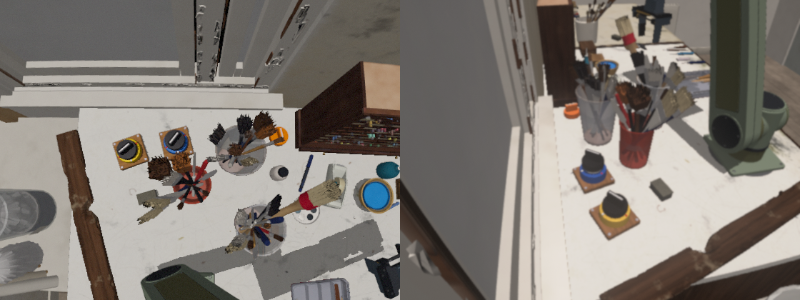

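View pics/crop.png

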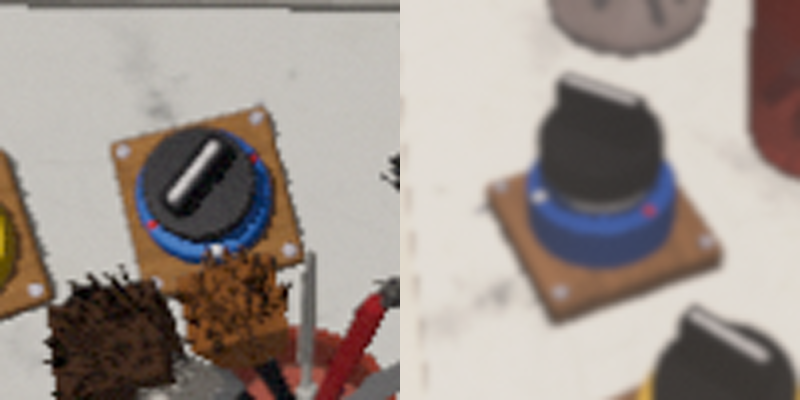

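Candidates for the lid: (245,199) top, black on the blue jar, which is the target. (178,211) is the yellow jar's lid, and (385,189) is the orange look-alike. The crop confirms the first: the bar is near the red dots, and the red cup's brushes are close to the jar. Next I'll measure the jar, bar and brushes.

```bash
python3 - <<'E'
from h import *
t=viewer.grab_frame("top");s=viewer.grab_frame("side")
def P(p,o,c,z): return at_z(p,(o[0]+c[0]/4,o[1]+c[1]/4),z).round(1)[:2]
T=(195,150);S=(220,190)
d1=P(t,T,(218,250),46);r1=P(t,T,(255,157),46);r2=P(t,T,(152,225),46)
print("top dash",d1,"dots",r1,r2,"ctr",(r1+r2)/2)
c=(r1+r2)/2
ang=lambda v:np.degrees(np.arctan2(v[1],v[0])).round(1)
b1=P(t,T,(216,145),107.5);b2=P(t,T,(171,202),107.5)
print("dash ang",ang(d1-c),"dot",ang(r1-r2),"bar",ang(b1-b2),"bar ctr",(b1+b2)/2,np.linalg.norm(b1-b2))
sd=P(s,S,(140,197),46);sr=P(s,S,(250,212),46)
s1=P(s,S,(165,77),107.5);s2=P(s,S,(238,101),107.5)
print("side dash",sd,"dot",sr,"bar",ang(s1-s2),(s1+s2)/2,np.linalg.norm(s1-s2))
# foot corners nails z=18
f=[P(t,T,k,18) for k in((123,150),(258,118),(290,250))]
print("nails",f,"ctr",(f[0]+f[2])/2,ang(f[1]-f[0]),ang(f[1]-f[2]))
f=[P(s,S,k,18) for k in((160,291),(308,242))];print("side nails",f)
for p in (t,s):
  for X in ((522,27,46),(522,27,107),(522,27,160),(522,27,250)): print(proj(p,X).round(),end=" ")
a=t["pixels"][140:300,180:340];b=s["pixels"][20:260,180:420]
save("br.png",np.hstack([cv2.resize(a,(400,400)),cv2.resize(b,(400,400))]))
E
```

```text
top dash [492.2  17.1] dots [547.9  -3.4] [506.5  56. ] ctr [527.2  26.3]
dash ang -165.3 dot -55.1 bar -36.6 bar ctr [525.4  27. ] 39.880320961597086
side dash [561.7  39.6] dot [507.4  59.7] bar -35.8 [527.45  29.95] 40.82670694533177
nails [array([557.1,  78.3]), array([578.1,  -3.4]), array([496.8, -24.3])] ctr [526.95  27.  ] -75.6 14.4
side nails [array([557.8,  80.5]), array([476. ,  60.2])]
[246. 200.] [243. 195.] [241. 190.] [237. 180.] [273. 233.] [273. 211.] [273. 190.] [272. 150.]
```

View pics/br.png

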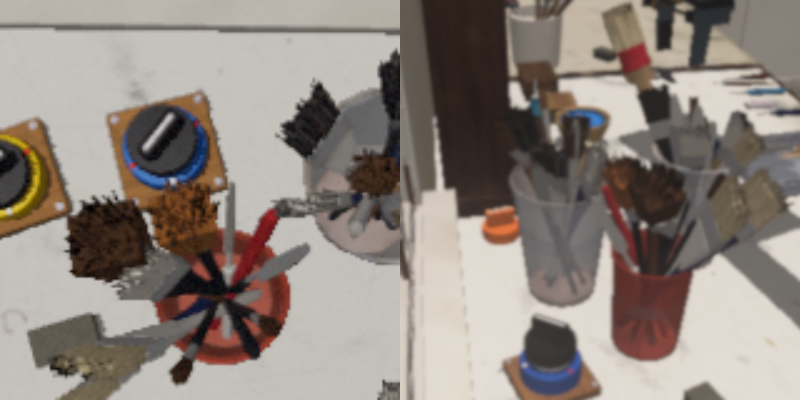

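```bash
python3 - <<'E'
from h import *
t=viewer.grab_frame("top");s=viewer.grab_frame("side")
T=lambda c:(180+c[0]/2.5,140+c[1]/2.5); S=lambda c:(180+(c[0]-400)*.6,20+c[1]*.6)
for n,a,b in (("orange ctr",(185,210),(630,180)),("dark ctr",(105,238),(660,190)),("orange edge",(195,187),(612,170)),("red handle",(272,212),(605,185)),("cup rim ctr",(222,300),(652,270)),("greycup dark brush",(310,110),(520,130))):
    X,e=tri(t,T(a),s,S(b));print(n,X.round(),e.round(1))
print(at_z(t,T((200,30)),0), at_z(t,T((200,30)),100),env.state()["time_s"])
E
```

```text
orange ctr [436.  -6. 269.] 8.1
dark ctr [417.  46. 284.] 3.7
orange edge [453. -14. 279.] 3.9
red handle [444. -69. 228.] 0.2
cup rim ctr [383. -32. 118.] 3.6
greycup dark brush [524. -96. 289.] 34.5
[653.63802474  -2.43478691   0.        ] [622.28747719  -7.14817664 100.        ] 1.0
```

Call:
apply_moves(
  delta_pos=[
    [0,0,1],
    [0,0,1],
    [0,0,1],
    [0,0,1],
  ],
  rot=[
    [0,0,0],
    [0,0,0],
    [0,0,0],
    [0,0,0],
  ],
  hand=[1,1,1,1],
)

```text
time_s: 1.33
ee_pos: [192.1, -545.1, 342.5]
ee_rot: [179.1, 0.0, 19.4]
force: [-0.1, -1.0, 1.0]
gripper_width: 91.2
gripper_force: 0.0
```

Call:
apply_moves(
  delta_pos=[
    [0,0.5,0.8],
    [0.56,0.95,0.8],
    [0.56,0.95,0.8],
    [0.56,0.95,0.8],
    [0.56,0.95,0.8],
  ],
  rot=[
    [0,0,0.1],
    [0,0,0.36],
    [0,0,0.36],
    [0,0,0.36],
    [0,0,0.36],
  ],
  hand=[1,1,1,1,1],
)

```text
time_s: 1.75
ee_pos: [261.2, -425.0, 434.7]
ee_rot: [179.5, -0.0, 50.9]
force: [-0.3, -1.0, -0.1]
gripper_width: 91.2
gripper_force: 0.0
```

Call:
apply_moves(
  delta_pos=[
    [0.56,0.95,0],
    [0.56,0.95,0],
    [0.56,0.95,0],
    [0.56,0.95,0],
    [0.56,0.95,0],
  ],
  rot=[
    [0,0,0.36],
    [0,0,0.36],
    [0,0,0.36],
    [0,0,0.36],
    [0,0,0.36],
  ],
  hand=[1,1,1,1,1],
)

```text
time_s: 2.17
ee_pos: [326.7, -311.8, 430.4]
ee_rot: [179.9, -0.0, 81.8]
force: [1.2, 0.2, 0.1]
gripper_width: 91.2
gripper_force: 0.0
```

Call:
apply_moves(
  delta_pos=[
    [0.56,0.95,0],
    [0.56,0.95,0],
    [0.56,0.95,0],
    [0.56,0.95,0],
    [0.56,0.95,0],
  ],
  rot=[
    [0,0,0.36],
    [0,0,0.36],
    [0,0,0.36],
    [0,0,0.36],
    [0,0,0.36],
  ],
  hand=[1,1,1,1,1],
)

```text
time_s: 2.58
ee_pos: [393.9, -197.8, 429.9]
ee_rot: [180.0, -0.0, 112.8]
force: [-0.4, -0.6, 0.5]
gripper_width: 91.1
gripper_force: 0.0
```

Call:
apply_moves(
  delta_pos=[
    [0.56,0.95,0],
    [0.56,0.95,0],
    [0.56,0.95,0],
    [0.56,0.95,0],
    [0.56,0.95,0],
  ],
  rot=[
    [0,0,0.36],
    [0,0,0.36],
    [0,0,0.36],
    [0,0,0.36],
    [0,0,0.36],
  ],
  hand=[1,1,1,1,1],
)

```text
time_s: 3.0
ee_pos: [461.1, -83.8, 429.3]
ee_rot: [180.0, -0.1, 143.7]
force: [-0.2, 0.1, -1.0]
gripper_width: 91.1
gripper_force: 0.0
```

Call:
apply_moves(
  delta_pos=[
    [0.56,0.95,0],
    [0.56,0.95,0],
    [0.56,0.95,0],
    [0.56,0.95,0],
    [0.56,0.95,0],
  ],
  rot=[
    [0,0,0.36],
    [0,0,0.36],
    [0,0,0.36],
    [0,0,0.36],
    [0,0,0.36],
  ],
  hand=[1,1,1,1,1],
)

```text
time_s: 3.42
ee_pos: [528.4, 30.3, 428.6]
ee_rot: [180.0, -0.1, 174.6]
force: [-0.2, -0.4, -0.1]
gripper_width: 91.3
gripper_force: 0.0
```

```bash
python3 - <<'E'
from h import *
s=viewer.grab_frame("side");t=viewer.grab_frame("top")
save("hov.png",np.hstack([cv2.resize(s["pixels"],(480,360)),cv2.resize(t["pixels"][60:260,160:340],(320,356))[:, :] if 0 else cv2.resize(t["pixels"][60:260,160:340],(320,360))]))
print(env.state()["qpos"].round(1))
for z in (430,490,550,600): print(z,proj(s,(528,30,z)).round()*480/560)
E
```

```text
[  1.8  11.   69.5   0.   99.5 -82.3]
430 [229.71428571  41.14285714]
490 [228.85714286   4.28571429]
550 [228.85714286 -36.85714286]
600 [228.         -74.57142857]
```

View pics/hov.png

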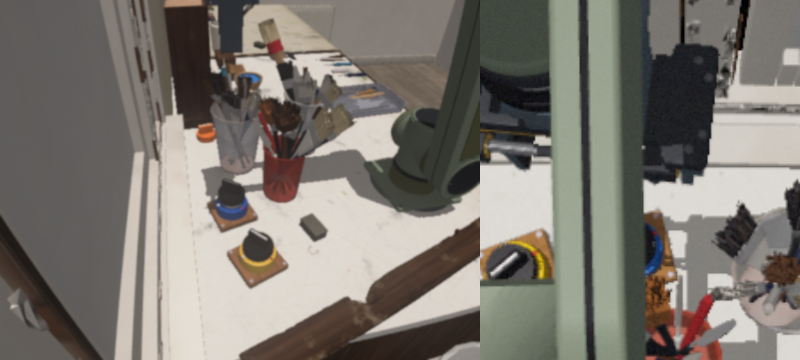

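```bash
python3 - <<'E'
from h import *
t=viewer.grab_frame("top");s=viewer.grab_frame("side")
T=lambda c:(180+c[0]/2.5,140+c[1]/2.5)
for z in (200,260,300):
  print(z,[at_z(t,T(c),z).round()[:2] for c in ((280,135),(318,85),(310,110))],"side pix",[((proj(s,at_z(t,T(c),z))-[180,20])/.6+[400,0]).round() for c in ((280,135),(318,85))])
E
```

```text
200 [array([507., -76.]), array([ 547., -105.]), array([527., -99.])] side pix [array([553., 207.]), array([517., 197.])]
260 [array([495., -73.]), array([ 532., -100.]), array([514., -95.])] side pix [array([562., 163.]), array([528., 155.])]
300 [array([487., -72.]), array([522., -97.]), array([505., -92.])] side pix [array([570., 131.]), array([536., 124.])]
```

Side view: the gripper body is at the top (230,20), above the blue jar at (232,200), and the orange brush heads are at (285,115). I'll come down beside the brushes with the fingers open along y. Squeezing the skewed bar should turn it part of the way anticlockwise.

Call:
apply_moves(
  delta_pos=[
    [0,0.05,-0.35],
    [0,0.05,-0.7],
    [0,0.05,-1],
    [0,0.05,-1],
  ],
  rot=[
    [0,0,0],
    [0,0,0],
    [0,0,0],
    [0,0,0],
  ],
  hand=[1,1,1,1],
)

```text
time_s: 3.95
ee_pos: [521.2, 32.8, 301.5]
ee_rot: [-179.8, -1.1, 174.0]
force: [-1.4, -1.1, -0.8]
gripper_width: 90.9
gripper_force: 0.0
```

Call:
apply_moves(
  delta_pos=[
    [0,0,-0.2],
    [0,0,-0.4],
    [0,0,-0.6],
    [0,0,-0.8],
    [0,0,-1],
    [0,0,-1],
  ],
  rot=[
    [0,0,0],
    [0,0,0],
    [0,0,0],
    [0,0,0],
    [0,0,0],
    [0,0,0],
  ],
  hand=[1,1,1,1,1,1],
)

```text
time_s: 4.45
ee_pos: [525.9, 33.1, 188.2]
ee_rot: [-180.0, -0.3, 174.0]
force: [-0.8, -0.0, -0.9]
gripper_width: 91.5
gripper_force: 0.0
```

```bash
python3 - <<'E'
from h import *
s=viewer.grab_frame("side")
save("low1.png",cv2.resize(s["pixels"][20:280,160:420],(600,600)))
st=env.state();print(st["ee_pos"],st["force"],st["torque"])
E
```

```text
[527.24456735  33.20341693 190.44088739] [1.26814238 0.37192314 0.767644  ] [ 0.14931768 -0.15191158 -0.04133465]
```

View pics/low1.png

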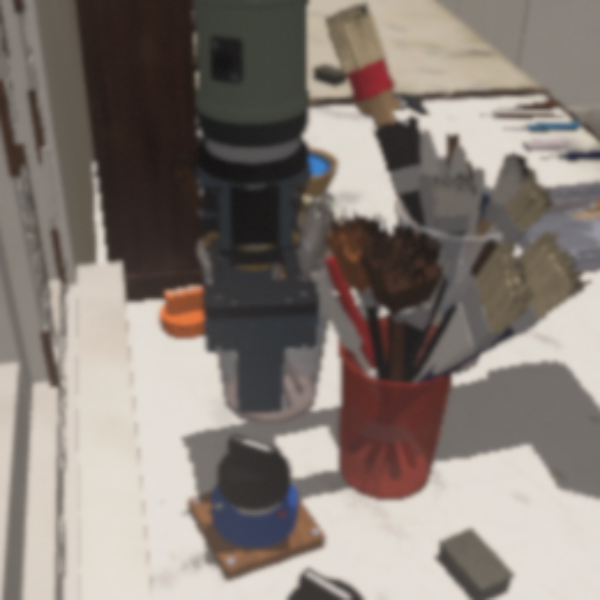

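The gripper is clear of the brushes, the jar is at (255,510), and the lid's bar stands below the fingers. The wide part of the body is short, so at grip height it will be below the brush heads. Continuing down.

Call:
apply_moves(
  delta_pos=[
    [0,0,-0.2],
    [0,0,-0.4],
    [0,0,-0.6],
    [0,0,-0.75],
    [0,-0.02,-0.82],
    [0,-0.05,-0.86],
    [0,-0.05,-0.86],
    [0,-0.05,-0.86],
  ],
  rot=[
    [0,0,0],
    [0,0,0],
    [0,0,0],
    [0,0,0],
    [0,0,0],
    [0,0,0],
    [0,0,0],
    [0,0,0],
  ],
  hand=[1,1,1,1,1,1,1,1],
)

```text
time_s: 5.17
ee_pos: [528.6, 27.3, 88.5]
ee_rot: [180.0, 0.2, 174.1]
force: [0.1, -0.7, 1.4]
gripper_width: 91.0
gripper_force: 0.0
```

Call:
apply_moves(
  delta_pos=[
    [0,0,0],
    [0,0,0],
    [0,0,0],
    [0,0,0],
    [0,0,0],
    [0,0,0],
  ],
  rot=[
    [0,0,0],
    [0,0,0],
    [0,0,0],
    [0,0,0],
    [0,0,0],
    [0,0,0],
  ],
  hand=[0.6,0.4,0.2,0.1,0.1,0.1],
  newtons=12,
)

```text
time_s: 5.67
ee_pos: [527.1, 27.7, 86.9]
ee_rot: [180.0, 0.0, 174.1]
force: [0.0, -0.2, 0.3]
gripper_width: 53.9
gripper_force: 0.0
```

Call:
apply_moves(
  delta_pos=[
    [0,0,0],
    [0,0,0],
    [0,0,0],
    [0,0,0],
    [0,0,0],
    [0,0,0],
    [0,0,0],
  ],
  rot=[
    [0,0,0],
    [0,0,0],
    [0,0,0],
    [0,0,0],
    [0,0,0],
    [0,0,0],
    [0,0,0],
  ],
  hand=[0,0,0,0,0,0,0],
  newtons=12,
)

```text
time_s: 6.25
ee_pos: [527.1, 27.8, 86.9]
ee_rot: [180.0, -0.0, 174.1]
force: [-0.1, 1.5, 1.3]
gripper_width: 14.6
gripper_force: 12.0
```

Call:
apply_moves(
  delta_pos=[
    [0,0,0.003],
    [0,0,0.006],
    [0,0,0.01],
    [0,0,0.01],
    [0,0,0.01],
  ],
  rot=[
    [0,0,0.08],
    [0,0,0.16],
    [0,0,0.22],
    [0,0,0.24],
    [0,0,0.24],
  ],
  hand=[0,0,0,0,0],
)

```text
time_s: 6.67
ee_pos: [527.0, 27.6, 87.9]
ee_rot: [-180.0, -0.0, -165.2]
force: [0.2, -0.1, 0.4]
gripper_width: 13.9
gripper_force: 12.0
```

Call:
apply_moves(
  delta_pos=[
    [0,0,-0.02],
    [0,0,-0.04],
    [0,0,-0.06],
    [0,0,-0.08],
    [0,0,-0.08],
  ],
  rot=[
    [0,0,0],
    [0,0,0],
    [0,0,0],
    [0,0,0],
    [0,0,0],
  ],
  hand=[0,0,0,0,0],
)

```text
time_s: 7.08
ee_pos: [527.0, 27.7, 78.0]
ee_rot: [180.0, -0.0, -165.3]
force: [-0.4, -0.4, -1.0]
gripper_width: 14.5
gripper_force: 12.0
```

Call:
apply_moves(
  delta_pos=[
    [0,0,0],
    [0,0,0],
    [0,0,0],
    [0,0,0],
  ],
  rot=[
    [0,0,0],
    [0,0,0],
    [0,0,0],
    [0,0,0],
  ],
  hand=[0.25,0.25,0.25,0.25],
)

```text
time_s: 7.42
ee_pos: [527.2, 27.7, 78.4]
ee_rot: [180.0, 0.0, -165.3]
force: [-0.1, 0.2, 0.2]
gripper_width: 22.9
gripper_force: 0.0
```

```bash
python3 - <<'E'
from h import *
s=viewer.grab_frame("side")
save("drop.png",cv2.resize(s["pixels"][150:290,200:340],(560,560),interpolation=2))
for z in (46.5,50,58): print(z,proj(s,(527,27+32,z)).round(1), (proj(s,(527,59,z))-[200,150])*4)
E
```

```text
46.5 [273.  243.7] [292.16920588 374.99906749]
50 [273.  242.6] [292.13804059 370.2563393 ]
58 [273.  239.8] [292.06609831 359.30721974]
```

View pics/drop.png

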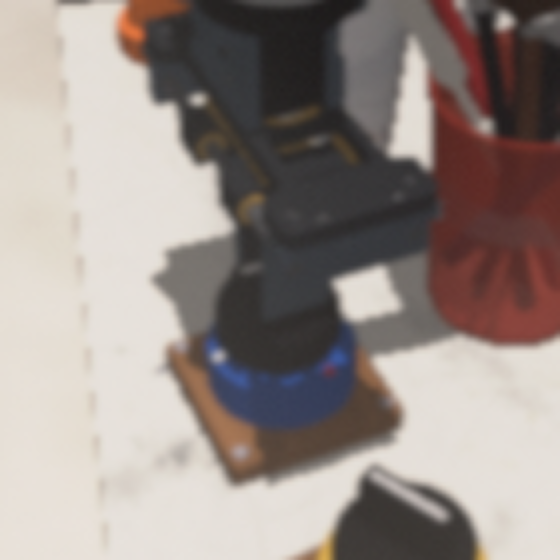

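The lid has dropped: the skirt's edge is at about (292,372), and the neck no longer shows. Now I'll grip again and turn it clockwise while sinking with the thread.

Call:
apply_moves(
  delta_pos=[
    [0,0,0],
    [0,0,0],
    [0,0,0],
    [0,0,-0.004],
    [0,0,-0.008],
    [0,0,-0.012],
    [0,0,-0.015],
    [0,0,-0.015],
    [0,0,-0.015],
  ],
  rot=[
    [0,0,0],
    [0,0,0],
    [0,0,0],
    [0,0,-0.08],
    [0,0,-0.16],
    [0,0,-0.24],
    [0,0,-0.32],
    [0,0,-0.4],
    [0,0,-0.4],
  ],
  hand=[0,0,0,0,0,0,0,0,0],
  newtons=12,
)

```text
time_s: 8.22
ee_pos: [526.6, 28.4, 76.6]
ee_rot: [179.9, -0.1, 160.2]
force: [-2.4, 2.1, 0.6]
gripper_width: 14.1
gripper_force: 12.0
```

Call:
apply_moves(
  delta_pos=[
    [0,0,-0.003],
    [0,0,-0.006],
    [0,0,-0.01],
    [0,0,-0.012],
    [0,0,-0.012],
  ],
  rot=[
    [0,0,-0.07],
    [0,0,-0.14],
    [0,0,-0.21],
    [0,0,-0.25],
    [0,0,-0.25],
  ],
  hand=[0,0,0,0,0],
)

```text
time_s: 8.63
ee_pos: [526.7, 29.1, 75.6]
ee_rot: [179.9, -0.1, 138.9]
force: [-2.7, 5.7, 4.1]
gripper_width: 13.9
gripper_force: 12.0
```

```bash
python3 - <<'E'
from h import *
st=env.state();print({k:np.round(st[k],2) for k in("ee_pos","ee_rot","force","torque","gripper_width")})
s=viewer.grab_frame("side")
save("turn.png",cv2.resize(s["pixels"][90:290,200:400],(560,560),interpolation=2))
E
```

```text
{'ee_pos': array([526.72,  29.07,  75.58]), 'ee_rot': array([ 1.7991e+02, -1.2000e-01,  1.3889e+02]), 'force': array([-2.75,  5.69,  4.12]), 'torque': array([ 1.11,  0.26, -0.19]), 'gripper_width': np.float64(13.91)}
```

View pics/turn.png

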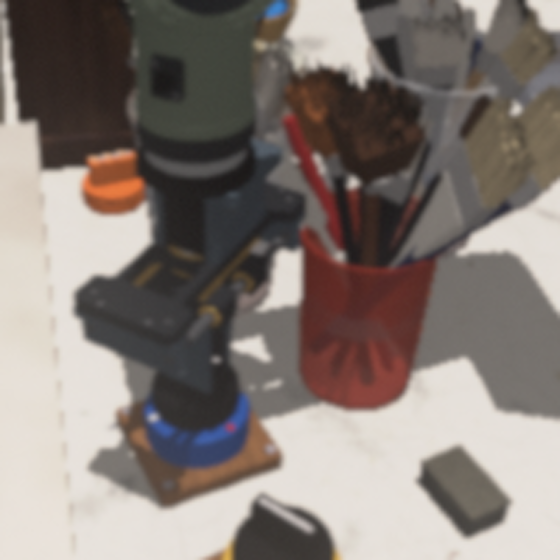

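The gripper's end at (290,210) still looks clear of the brushes, and the forces are small. The last 10–12 degrees go in small steps.

Call:
apply_moves(
  delta_pos=[
    [0,-0.005,-0.002],
    [0,-0.01,-0.004],
    [0,-0.01,-0.004],
  ],
  rot=[
    [0,0,-0.04],
    [0,0,-0.08],
    [0,0,-0.08],
  ],
  hand=[0,0,0],
)

```text
time_s: 8.93
ee_pos: [526.6, 29.0, 75.3]
ee_rot: [179.8, -0.2, 132.0]
force: [-2.3, 8.5, 5.2]
gripper_width: 13.9
gripper_force: 12.0
```

Call:
apply_moves(
  delta_pos=[
    [0,0,-0.002],
    [0,0,-0.004],
    [0,0,-0.004],
  ],
  rot=[
    [0,0,-0.03],
    [0,0,-0.06],
    [0,0,-0.06],
  ],
  hand=[0,0,0],
)

```text
time_s: 9.18
ee_pos: [527.1, 29.1, 75.1]
ee_rot: [179.8, -0.2, 126.9]
force: [-1.8, 10.0, 6.3]
gripper_width: 13.9
gripper_force: 12.0
```

```bash
python3 - <<'E'
from h import *
st=env.state();print({k:np.round(st[k],2) for k in("ee_pos","ee_rot","force","torque","gripper_width")})
E
```

```text
{'ee_pos': array([527.14,  29.13,  75.07]), 'ee_rot': array([179.8 ,  -0.2 , 126.85]), 'force': array([-1.82,  9.98,  6.29]), 'torque': array([ 1.87,  0.26, -0.06]), 'gripper_width': np.float64(13.89)}
```

Call:
apply_moves(
  delta_pos=[
    [0,0,0],
    [0,0,0],
    [0,0,0],
    [0,0,0],
    [0,0,0],
    [0,0,0],
    [0,0,0],
    [0,0,0],
    [0,0,0],
    [0,0,0],
  ],
  rot=[
    [0,0,0],
    [0,0,0],
    [0,0,0],
    [0,0,0],
    [0,0,0],
    [0,0,0],
    [0,0,0],
    [0,0,0],
    [0,0,0],
    [0,0,0],
  ],
  hand=[1,1,1,1,1,1,1,1,1,1],
)

```text
time_s: 10.02
ee_pos: [527.1, 26.5, 74.2]
ee_rot: [180.0, 0.0, 126.8]
force: [0.0, 0.4, -0.7]
gripper_width: 77.8
gripper_force: 0.0
```

```bash
python3 - <<'E'
from h import *
st=env.state();print({k:np.round(st[k],2) for k in("ee_pos","ee_rot","force","torque","gripper_width")})
s=viewer.grab_frame("side")
save("rel.png",cv2.resize(s["pixels"][90:290,200:400],(560,560),interpolation=2))
E
```

```text
{'ee_pos': array([527.12,  26.45,  74.18]), 'ee_rot': array([179.99,   0.  , 126.84]), 'force': array([ 0.02,  0.4 , -0.74]), 'torque': array([-0.03, -0.13, -0.04]), 'gripper_width': np.float64(77.77)}
```

View pics/rel.png

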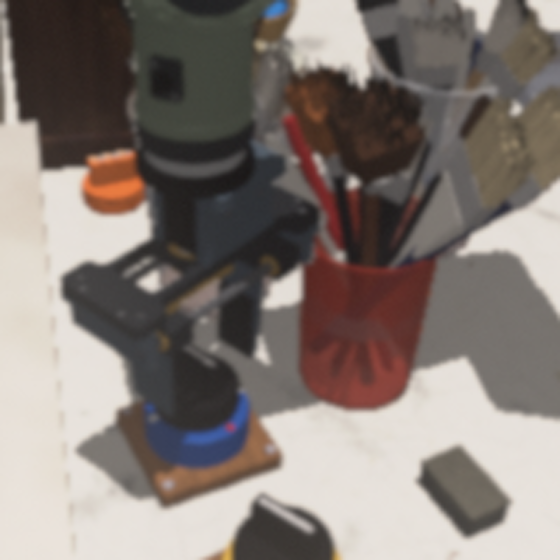

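Lid released and sitting low, with the bar line around (210,365) and no force left on the tool. I'll turn the open hand back clear of the brushes, then go up.

Call:
apply_moves(
  delta_pos=[
    [0,0,0.15],
    [0,0,0.25],
    [0,0,0.25],
    [0,0,0.25],
    [0,0,0.25],
    [0,0,0.25],
    [0,0,0.25],
    [0,0,0.25],
    [0,0,0.25],
  ],
  rot=[
    [0,0,0],
    [0,0,0],
    [0,0,0.08],
    [0,0,0.16],
    [0,0,0.24],
    [0,0,0.32],
    [0,0,0.4],
    [0,0,0.48],
    [0,0,0.55],
  ],
  hand=[1,1,1,1,1,1,1,1,1],
)

```text
time_s: 10.82
ee_pos: [527.1, 26.5, 104.2]
ee_rot: [180.0, 0.0, 174.4]
force: [-0.6, -0.5, -0.1]
gripper_width: 91.3
gripper_force: 0.0
```

Call:
apply_moves(
  delta_pos=[
    [0,0.05,0.3],
    [0,0.05,0.6],
    [0,0.05,1],
    [0,0.05,1],
    [0,0.05,1],
  ],
  rot=[
    [0,0,0],
    [0,0,0],
    [0,0,0],
    [0,0,0],
    [0,0,0],
  ],
  hand=[1,1,1,1,1],
)

```text
time_s: 11.23
ee_pos: [529.0, 32.6, 227.7]
ee_rot: [179.9, 0.4, 174.1]
force: [-0.5, 0.2, 0.4]
gripper_width: 91.0
gripper_force: 0.0
```

```bash
python3 - <<'E'
from h import *
s=viewer.grab_frame("side")
print([(r["position"],r["score"]) for r in spotter.landmark_of(s,"blue_lid")], proj(s,(527,27,46.5)),proj(s,(527,27,50)))
save("fin.png",cv2.resize(s["pixels"][190:290,220:320],(500,500),interpolation=2))
for a in (-43,-50,-55):
  v=24*np.array([np.cos(np.radians(a)),np.sin(np.radians(a)),0])
  print(a,[((proj(s,np.array([527,27,96.5])+k*v)-[220,190])*5).round() for k in(1,-1)])
E
```

```text
[([234.9, 159.1], 0.8), ([271.0, 231.6], 0.58)] [270.54467281 232.87307338] [270.52988091 231.69045242]
-43 [array([203., 105.]), array([302., 149.])]
-50 [array([207., 101.]), array([297., 153.])]
-55 [array([211.,  99.]), array([294., 155.])]
```

View pics/fin.png

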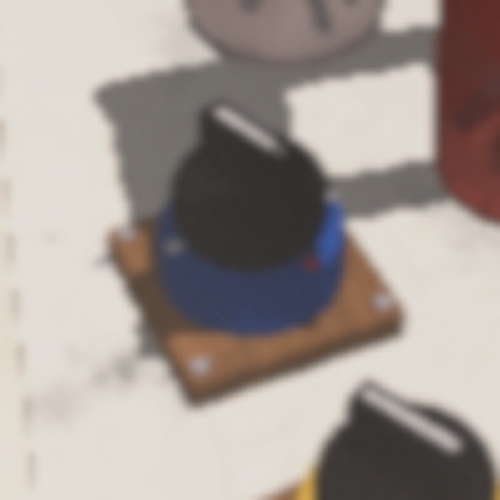

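The line runs (217,108)–(280,150), which is a bar angle of about −54°. That puts it at the dots, and its height matches home. Handing in.

```bash
python3 -c "
from h import *
print(env.job_done())"
```

```text
the job is handed in; nothing more can be done
None
```

The blue jar's lid was turned back until it dropped into its thread, then turned forward to about 1–2° from the red dots, sunk home and released. I handed the job in at about 11 s of robot time; the hand-in returned no verdict. I gave the yellow lid and ink bottle a clear berth and felt no contact, but did not measure them again afterwards.

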